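# Load the spring scale to its green band

## Task

Check the spring scale: take the brass weights one at a time, thread each over the square spindle and seat it flat on the pan or on the weights below, until the red pointer has sunk into the green band, and stop there. Feel each weight's way on gently: never slam it or push the pan to its bottom stop, and leave the spare weights flat on the worktop and the other things where they are.

Things in the scene. Friction and masses are not known exactly. Their poses are not given: they have to be found in the camera images.
- scale: the spring scale: round grey foot 120 mm across and 20 mm high, fixed to the worktop, with a guide tube on which rides a sprung steel pan 62 mm across. Origin: centre of the foot's underside; z up; its white plates with the green band face its own -x (44 mm out from the axis, top 68 mm above the worktop).
- spindle_tip (a point): tip of the polished dark steel square spindle that stands on the pan's centre: 15 mm square for 51 mm, then tapering to 8 mm square at this tip, 60 mm above the pan. It may stand at any angle about the vertical, which no reading gives, and turns only stiffly (0.08 N m). A weight goes on every 90 degrees, within about 8: press lightly and turn it until it drops.
- pan_top (a point): centre of the pan's upper face, at the foot of the spindle; moves with the pan, 120 mm above the worktop at joint value 0. Its axes are those of the scale and do not turn with the spindle.
- pan (a joint): how far the pan has sunk, in m: 0 at the top, 0.050 at the bottom stop. Spring 250 N/m, light damping; empty it rests somewhere between 0.001 and 0.013, and each weight sinks it by about 0.008. The pointer is in the green band from 0.022 to 0.034; two or three weights bring it there.
- band_middle (a point): middle of the green band (12 mm high, on the scale's front plates, 47 mm above the worktop). The red pointer, 45 mm below the pan's upper face, stands here when the pan has sunk 0.028.
- weight_1: octagonal brass weight, 44 mm over the flats, 16 mm high, about 0.2 kg (each up to 8 per cent off), lying flat with a square through hole of 15.5 mm in its middle (1 mm chamfers). Origin: centre of its underside, z up; the hole's sides and four of the eight flats face its own +-x and +-y.
- weight_2: octagonal brass weight, 44 mm over the flats, 16 mm high, about 0.2 kg (each up to 8 per cent off), lying flat with a square through hole of 15.5 mm in its middle (1 mm chamfers). Origin: centre of its underside, z up; the hole's sides and four of the eight flats face its own +-x and +-y.
- weight_3: octagonal brass weight, 44 mm over the flats, 16 mm high, about 0.2 kg (each up to 8 per cent off), lying flat with a square through hole of 15.5 mm in its middle (1 mm chamfers). Origin: centre of its underside, z up; the hole's sides and four of the eight flats face its own +-x and +-y.
- weight_4: octagonal brass weight, 44 mm over the flats, 16 mm high, about 0.2 kg (each up to 8 per cent off), lying flat with a square through hole of 15.5 mm in its middle (1 mm chamfers). Origin: centre of its underside, z up; the hole's sides and four of the eight flats face its own +-x and +-y.
- marker: bystander: black marker pen 140 mm long, 16 mm high, lying on the worktop; origin: centre of its underside, long axis its own y.
- tape_roll: bystander: roll of paper tape, 52 mm across, 13 mm high, lying flat; origin: centre of its underside.
- sample_vial: bystander: white plastic vial with snap cap, 36 mm across, 90 mm high, standing; origin: centre of its underside.
Things that resemble listed ones, but are neither listed nor needed, are in the scene too. Leave any blue or turquoise look-alike of the weight_4 alone.

How it is judged:
By the outcome, as a careful person would: the job done as asked, in the order asked, and still so for the second after the job is handed in, with the robot touching nothing.
It also fails if it takes over 72 s, if anything falls off the work surface, if the arm or the gripper's body presses on something with over 40 N, if the wrist force passes 120 N, or if a joint passes its speed limit or range.

## Robot

A 7-joint arm with a two-finger parallel gripper is mounted at the origin on a cart in front of the work surface, level with it; the furniture and walls round the work are solid. World frame = base frame: x ahead of the robot, y to its left, z up, the work surface at z = 0. Lengths are in m, angles in rad, forces in N, time in s.
With the tool pointing down it reaches from about 0.4 to 0.85 m from the base axis. Payload 10.4 kg.
Tool frame: the origin (TCP) lies between the finger pads; the fingertips stand 17 mm ahead of it and the grasp point (between the pads) lies 2 mm behind it; x points along the fingers, y is the direction in which the jaws open and shut, and the axes are right-handed (so a half turn about x gives the same grasp; the last joint's range is limited). The gripper opens to 87 mm and grips with 3 to 60 N. Pads are 19 mm wide; open, the fingers measure 117 mm over their backs; the gripper's body (75 mm by 190 mm) begins 51 mm behind the grasp point.
Start: joints at [1.18, 0.332, -0.065, 1.46, 0.022, 1.35, -0.088], TCP at [0.225, -0.583, 0.24] pointing down, gripper open.
Joint ranges: [-2.6, 2.6], [-0.5, 2.12], [-1.47, 1.34], [0.16, 2.42], [-1.27, 4.41], [0.06, 2.06], [-2.6, 2.6]. Speed limits (rad/s): [2.22, 2.22, 2.79, 2.79, 3.14, 3.14, 3.14].

## Interface

Orientations are given as a unit quaternion [x, y, z, w].
In Python, from bench import r, optics, close_job gives the robot as it stands.
- The arm moves only by the shell command python3 -m inch 'ROWS' [OPENING] [FORCE]. ROWS is JSON, a list of rows, each an object with "translation": the shift along the tool's x, y, z in cm, a list of three; "spin": the turn about the tool's x in degrees. In form: [{"translation": [tx, ty, tz], "spin": spin}, ...]. A call has 1 to 20 rows; each row shifts and turns the pose as measured when the row begins, along the tool's axes as they then stand; what a row does not reach is not made up. A row lasts 1/8 s, in which the tool goes at most 62.5 mm and 10.7 degrees, less where a joint would pass 70% of its speed; a pose out of reach is approached as far as the arm can. A call is refused whole if a number of a shift passes 6.25 or a number of a turn 10.7, either way. A call with a gripper value outside its range is refused whole. OPENING is the closure, from 0 (fully open) to 1 (shut), set as the call begins (- or left out, the last holds). The fingers move at their own pace and stop on an object; FORCE is the grip in N (left out, the last holds). Time passes only in rows, so rows that do not move let the fingers close. It gives the time, the measured TCP pose, the force and the opening at its end, in the units of the state.
- r.read_state(): the state, without advancing time (a new reading comes with each control period).
- optics.camera(name): name is "side" or "top"; returns the picture (480x640x3 uint8, red, green, blue); there is no depth.
- optics.camera_model(name): a dict with "camera_matrix" (3x3 intrinsics, pixels), "world_from_camera" (4x4, takes a point from camera to world coordinates). Camera axes: x right, y down, z forward; pixel columns grow to the right and rows downward; lengths in m; the calibration is good to about 2 mm. A picture is of the moment at which its call begins. camera_model takes no time and is no camera call.
- close_job(): hands the job in, once; it reports no verdict.
The state is a dict: "time": time; "joint_positions": joint angles; "joint_vel": joint speeds; "joint_torque": joint torques, N m; "ee_pos": TCP position; "eef_rot": TCP orientation; "ft_force": force on the tool from outside, world axes, zero at the start; "torque": the same for the moment, N m; "width": finger opening in m.
Only numpy, scipy, OpenCV 4.12 (cv2) and the standard library are available. Lean on these libraries where they do the work, as an engineer would, in place of code of your own. Each camera call takes 0.05 s, during which the arm holds its last target.

## Working session

There is one attempt and no reset: what is moved stays moved. The work goes in short steps, Python scripts to look and compute and a shell command to move; the robot and the scene stay as the last step left them, time stands still between calls to the robot, and variables do not carry over. Pictures are saved under pics/ and viewed, and the job is handed in when it is done.

```bash
mkdir -p pics; ls; python3 - <<'E'
from bench import r,optics
import cv2,numpy as np
print(r.read_state())
for n in("side","top"):
    im=optics.camera(n); cv2.imwrite(f"pics/{n}0.png",im[:,:,::-1]); m=optics.camera_model(n); print(n,np.round(m["camera_matrix"],1).tolist(),np.round(m["world_from_camera"],3).tolist())
E
```

```text
pics
{'time': 0.0, 'joint_positions': array([ 1.18040083,  0.33287189, -0.06470934,  1.46094373,  0.02162679,
        1.34990628, -0.08851036]), 'joint_vel': array([-1.73869966e-03, -5.09465071e-05,  6.19196741e-04, -2.01622407e-04,
        6.79213831e-05, -9.42683036e-05, -2.29952812e-04]), 'joint_torque': array([-1.34757254e-03, -6.23265481e+01,  2.39233766e-02, -3.89903283e+01,
       -6.13787281e-02,  3.97756754e-02,  1.17194736e-04]), 'ee_pos': array([ 0.22458483, -0.58286211,  0.2387528 ]), 'eef_rot': array([-0.69505827, -0.12980365,  0.69530576, -0.12882124]), 'ft_force': array([ 0.6645673 , -0.56369738,  0.02684153]), 'torque': array([-0.03420984, -0.00275531, -0.01892464]), 'width': 0.08723939720185969}
side [[447.6, 0.0, 312.3], [0.0, 447.6, 240.1], [0.0, 0.0, 1.0]] [[-0.476, -0.403, 0.782, -0.271], [-0.88, 0.217, -0.423, 0.549], [0.001, -0.889, -0.458, 0.563], [0.0, 0.0, 0.0, 1.0]]
top [[576.3, 0.0, 315.8], [0.0, 576.3, 231.4], [0.0, 0.0, 1.0]] [[-0.02, -0.995, 0.1, 0.363], [-1.0, 0.02, -0.003, 0.137], [0.001, -0.1, -0.995, 1.405], [0.0, 0.0, 0.0, 1.0]]
```

View pics/side0.png

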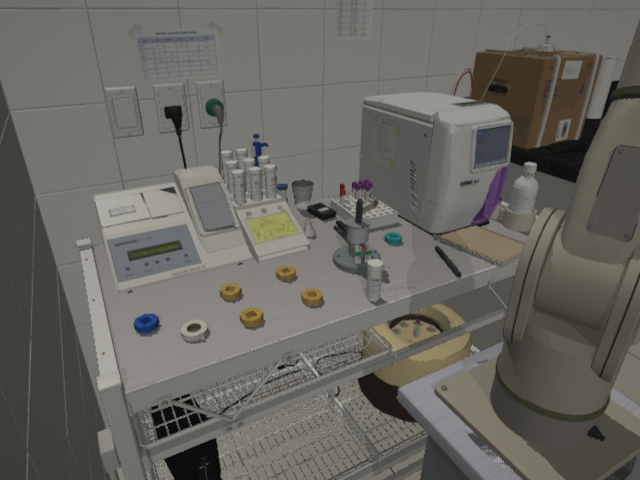

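View pics/top0.png

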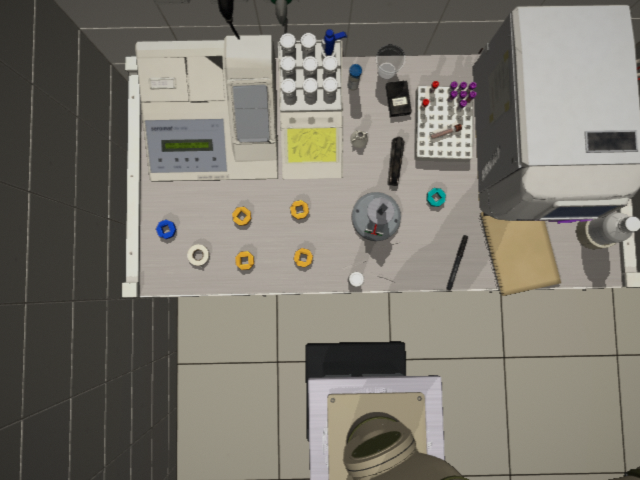

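```bash
cat > h.py <<'E'
import cv2,numpy as np
from bench import r,optics
def ray(n,uv):
    m=optics.camera_model(n);K=m["camera_matrix"];T=m["world_from_camera"]
    d=T[:3,:3]@np.linalg.solve(K,[uv[0],uv[1],1.]);return T[:3,3],d
def onz(n,uv,z):
    o,d=ray(n,uv);return o+d*(z-o[2])/d[2]
def proj(n,p):
    m=optics.camera_model(n);T=np.linalg.inv(m["world_from_camera"]);c=T[:3,:3]@p+T[:3,3];q=m["camera_matrix"]@c;return q[:2]/q[2]
def two(a,b):
    o1,d1=ray("top",a);o2,d2=ray("side",b)
    d1=d1/np.linalg.norm(d1);d2=d2/np.linalg.norm(d2)
    s=np.linalg.lstsq(np.c_[d1,-d2],o2-o1,rcond=None)[0]
    p,q=o1+s[0]*d1,o2+s[1]*d2;return (p+q)/2,np.linalg.norm(p-q)
def grab(n,f=None):
    im=optics.camera(n)[:,:,::-1].copy()
    if f:cv2.imwrite(f,im)
    return im
def crop(im,x0,y0,x1,y1,s,f):
    cv2.imwrite(f,cv2.resize(im[y0:y1,x0:x1],None,fx=s,fy=s,interpolation=cv2.INTER_CUBIC))
def brass(im):
    h=cv2.cvtColor(im,cv2.COLOR_BGR2HSV);m=cv2.inRange(h,(10,120,60),(28,255,255))
    cs=cv2.findContours(m,cv2.RETR_EXTERNAL,cv2.CHAIN_APPROX_NONE)[0]
    return m,[c for c in cs if cv2.contourArea(c)>60]
E
python3 - <<'E'
from h import *
t=cv2.imread("pics/top0.png");s=cv2.imread("pics/side0.png")
crop(t,225,195,325,275,8,"pics/t_w.png")
crop(s,200,250,340,340,5,"pics/s_w.png")
crop(t,340,180,450,260,7,"pics/t_s.png")
crop(s,320,190,400,310,5,"pics/s_s.png")
for n,im in(("top",t),("side",s)):
    for c in brass(im)[1]:
        (x,y),(w,h),a=cv2.minAreaRect(c);M=cv2.moments(cv2.convexHull(c));g=(M['m10']/M['m00'],M['m01']/M['m00'])
        print(n,np.round(g,1),cv2.contourArea(c),(round(w),round(h)),np.round(onz(n,g,.016 if n=="top" else .010),4))
E
```

```text
top [244.4 260.1] 254.0 (18, 18) [0.4369 0.3074 0.016 ]
top [302.9 257.2] 250.5 (18, 18) [0.4409 0.1661 0.016 ]
top [241.2 215.8] 251.5 (18, 18) [0.5445 0.3142 0.016 ]
top [299.1 209.3] 250.5 (18, 18) [0.5576 0.1732 0.016 ]
side [251.1 316.8] 299.5 (18, 22) [0.4324 0.3089 0.01  ]
side [311.5 296.9] 244.5 (16, 19) [0.4366 0.168  0.01  ]
side [230.1 291.4] 241.0 (15, 20) [0.5403 0.316  0.01  ]
side [285.2 272.6] 192.5 (13, 18) [0.5543 0.175  0.01  ]
```

```bash
ls pics
```

```text
s_s.png
s_w.png
side0.png
t_s.png
t_w.png
top0.png
```

View pics/t_w.png

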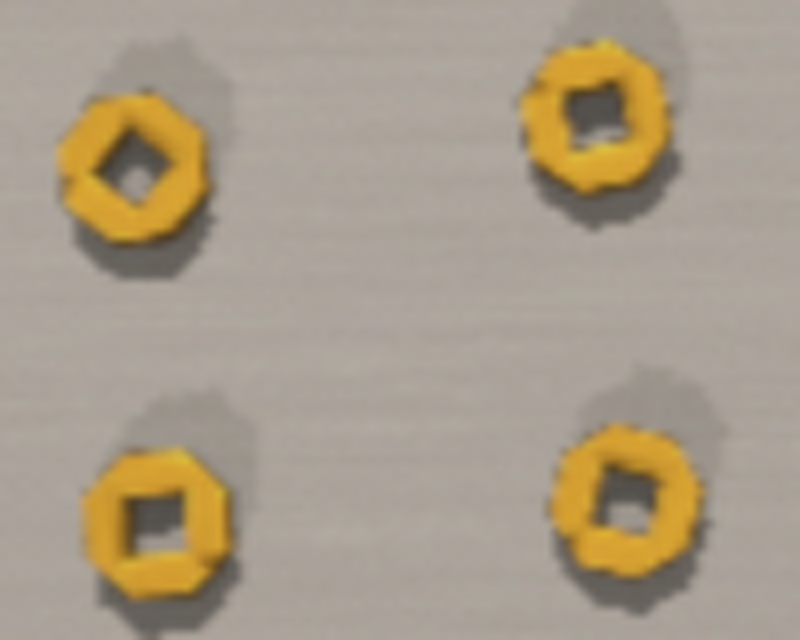

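View pics/s_w.png

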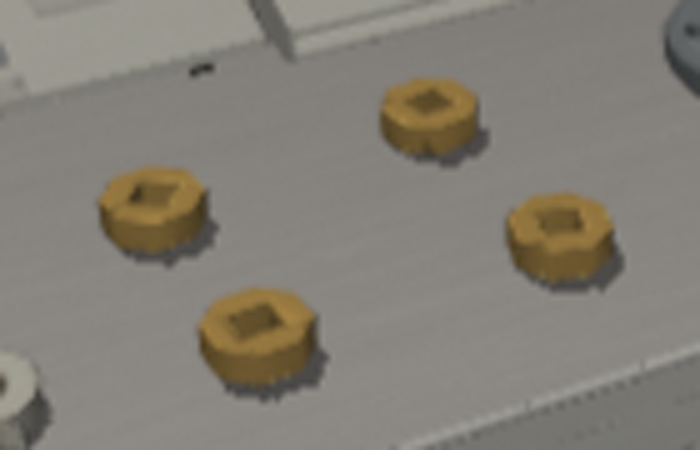

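View pics/t_s.png

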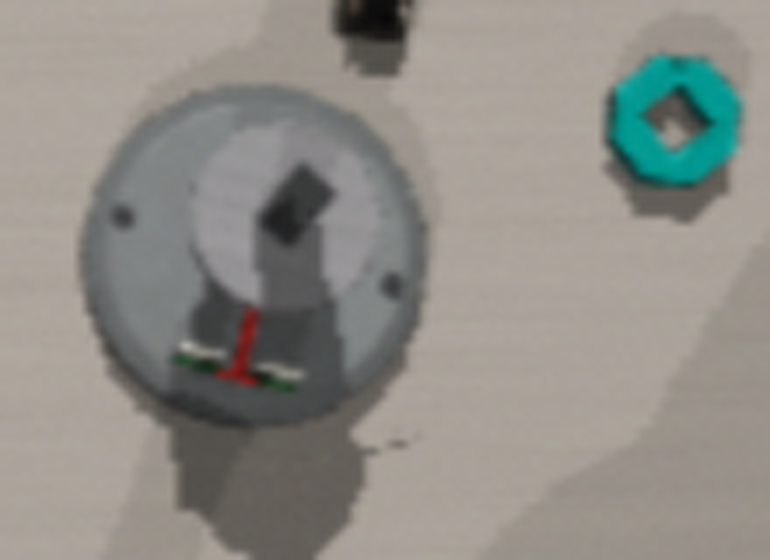

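View pics/s_s.png

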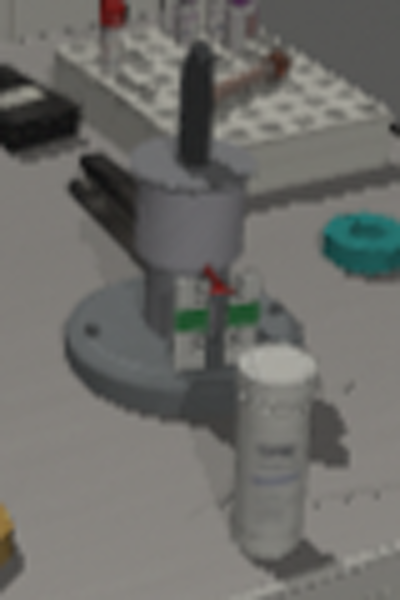

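The top view shows four brass octagons with square holes at (244,260), (303,257), (241,216) and (299,209). The blue one (166,230) and the turquoise one (437,198) are the look-alikes, so I leave those alone. The white ring at (198,255) is the tape roll. The spindle stands turned roughly 45° in the image, and its tip is near (384,207) in top and (360,200) in side. Next I measure the yaws and the spindle.

```bash
python3 - <<'E'
from h import *
t=cv2.imread("pics/top0.png");s=cv2.imread("pics/side0.png")
# hole yaw: corners by minAreaRect on upscaled non-brass inside hull
K=8
big=cv2.resize(t,None,fx=K,fy=K,interpolation=cv2.INTER_CUBIC)
h=cv2.cvtColor(big,cv2.COLOR_BGR2HSV);m=cv2.inRange(h,(10,130,60),(28,255,255))
cs,hi=cv2.findContours(m,cv2.RETR_CCOMP,cv2.CHAIN_APPROX_NONE)
def w(p,z=.016): return onz("top",(np.array(p)+.5)/K-.5,z)
for i,c in enumerate(cs):
    a=cv2.contourArea(c)
    if hi[0][i][3]<0 or a<800: continue
    o=cs[hi[0][i][3]]
    P=np.float32([w(q[0])[:2]*1000 for q in c]);O=np.float32([w(q[0])[:2]*1000 for q in o])
    r1=cv2.minAreaRect(P);(r2c,rad)=cv2.minEnclosingCircle(O)
    M=cv2.moments(cv2.convexHull(O))
    # octagon yaw from 8-fold hull; hole yaw from 4-fold moment
    d=P-P.mean(0);ph=np.arctan2(d[:,1],d[:,0]);rr=np.hypot(*d.T)
    y4=np.angle((rr**3*np.exp(4j*ph)).sum())/4 # corner dir
    print(np.round([M['m10']/M['m00'],M['m01']/M['m00']],1),"rad",round(rad,1),"hole c",np.round(r1[0],1),np.round(r1[1],1),"rect ang",round(r1[2],1),"4fold side yaw",round((np.degrees(y4)+45)%90,1))
# foot: gray ellipse
crop(t,360,190,400,225,16,"pics/t_s2.png")
st=r.read_state();from scipy.spatial.transform import Rotation as R
print(R.from_quat(st["eef_rot"]).as_matrix().round(3))
for p in [(485,220),(356,279),(290,180),(340,180)]: print(p,onz("top",p,0.0).round(3),onz("top",p,.09).round(3),onz("top",p,.3).round(3))
E
```

```text
[436.7 307.3] rad 23.6 hole c [436.4 307.3] [17.4 17.3] rect ang 2.7 4fold side yaw 3.0
[440.8 166.1] rad 23.4 hole c [440.5 166.1] [17.7 18.1] rect ang 74.8 4fold side yaw 74.2
[544.8 313.7] rad 23.7 hole c [544.6 313.7] [16.6 17.7] rect ang 51.7 4fold side yaw 50.7
[557.6 173.2] rad 23.7 hole c [557.6 173.3] [17.2 18.5] rect ang 11.2 4fold side yaw 10.7
[[-0.001  0.36  -0.933]
 [ 0.001 -0.933 -0.36 ]
 [-1.    -0.001  0.   ]]
(485, 220) [ 0.524 -0.282  0.   ] [ 0.514 -0.256  0.09 ] [ 0.49  -0.193  0.3  ]
(356, 279) [0.386 0.038 0.   ] [0.385 0.045 0.09 ] [0.381 0.059 0.3  ]
(290, 180) [0.634 0.195 0.   ] [0.616 0.191 0.09 ] [0.576 0.183 0.3  ]
(340, 180) [0.631 0.071 0.   ] [0.614 0.076 0.09 ] [0.574 0.085 0.3  ]
```

View pics/t_s2.png

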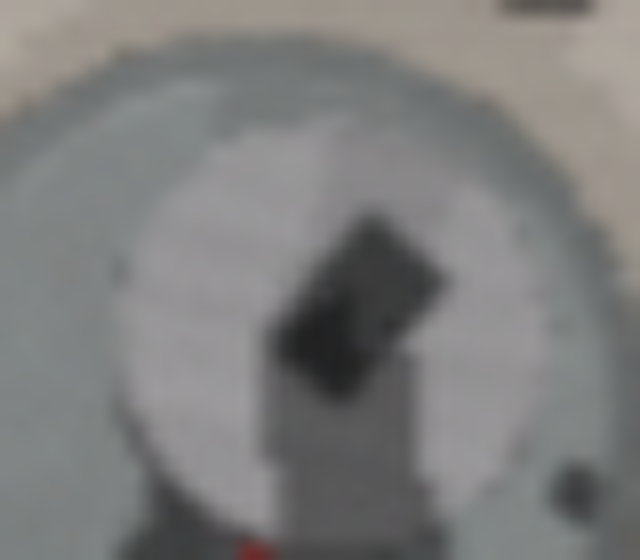

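```bash
python3 - <<'E'
from h import *
t=cv2.imread("pics/top0.png");s=cv2.imread("pics/side0.png")
K=8
big=cv2.resize(t[180:260,330:420],None,fx=K,fy=K,interpolation=cv2.INTER_CUBIC)
e=big.copy();hs=cv2.cvtColor(big,cv2.COLOR_BGR2HSV)
# sample HSV
for (x,y) in [(365,200),(376,210),(380,203),(350,200),(352,215),(398,205),(383,209)]:
    print((x,y),hs[(y-180)*K+4,(x-330)*K+4])
s8=cv2.resize(s[190:300,320:400],None,fx=5,fy=5,interpolation=cv2.INTER_CUBIC)
hh=cv2.cvtColor(s8,cv2.COLOR_BGR2HSV)
for (x,y) in [(190,60),(195,120),(195,20),(150,170),(230,170),(100,170),(200,185)]: print('side crop',(x,y),hh[y,x])
crop(s,345,190,375,235,16,"pics/s_s2.png")
E
```

```text
(365, 200) [ 90   8 132]
(376, 210) [120   4 116]
(380, 203) [150   4 135]
(350, 200) [ 16  25 174]
(352, 215) [ 50   7 108]
(398, 205) [ 22  21 135]
(383, 209) [ 0  0 59]
side crop (190, 60) [90  7 38]
side crop (195, 120) [120   7  36]
side crop (195, 20) [175  14 110]
side crop (150, 170) [120   4 114]
side crop (230, 170) [105   6  80]
side crop (100, 170) [15 16 32]
side crop (200, 185) [120   2 107]
```

View pics/s_s2.png

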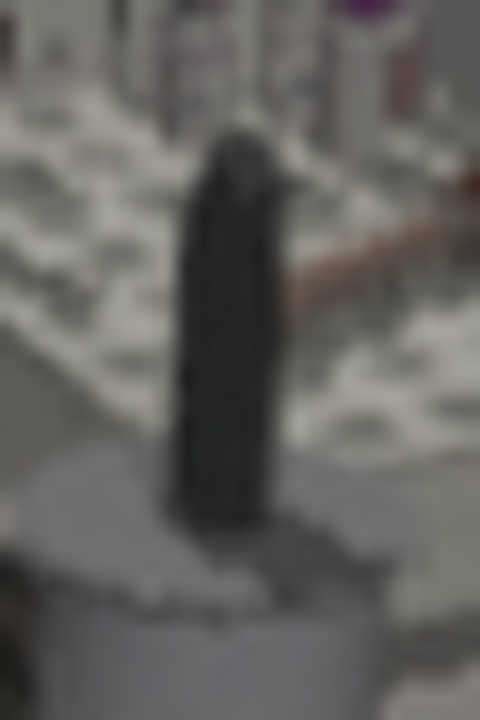

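```bash
python3 - <<'E'
from h import *
p,g=two((380.4,210.0),(358.0,221.7));print("pan",p.round(4),g)
for q in [(384.9,205.5),(384,206.5)]:
    p2,g2=two(q,(359.7,198.2));print("tip",p2.round(4),g2)
# foot ellipse from t_s crop(7x,origin 340,180): left 80,right 427,top 85,bottom 427
c=(340+253.5/7-.4,180+256/7-.4);print("foot",onz("top",c,.012).round(4),(onz("top",(340+80/7,217),.01)-onz("top",(340+427/7,217),.01)).round(4))
print(proj("top",p+[0,0,.06]),proj("side",p+[0,0,.06]))
# pan rim width check
print((onz("top",(360+125/16,210),.113)-onz("top",(360+550/16,210),.113)).round(4))
# pointer in side: crop s_s 5x at(320,190): pointer tip (228,292)
print(onz("side",(320+225/5,190+291/5),.07))
t=cv2.imread("pics/top0.png");s=cv2.imread("pics/side0.png")
crop(s,350,235,375,268,18,"pics/s_p.png")
E
```

```text
pan [ 0.5393 -0.0144  0.1069] 0.0013472994046585121
tip [ 0.541  -0.0172  0.1667] 0.0007663390023796041
tip [ 0.5386 -0.0153  0.1679] 0.001218463188435936
foot [ 0.5377 -0.0132  0.012 ] [0.0024 0.1209 0.    ]
[383.76191294 206.38387641] [358.92562255 198.5639816 ]
[0.0012 0.0601 0.    ]
[0.47485438 0.00612922 0.07      ]
```

View pics/s_p.png

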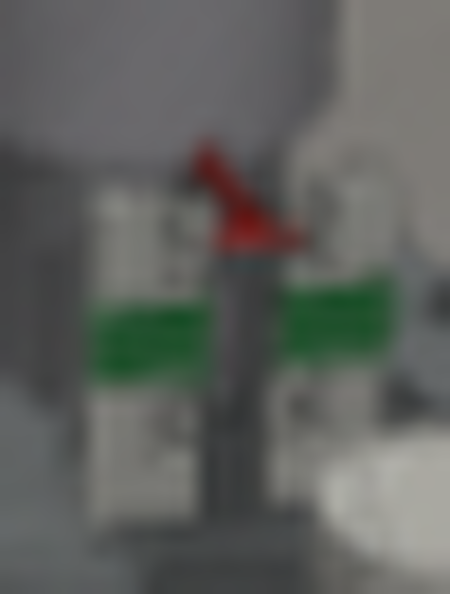

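The pan top is at about (0.539, -0.0145, 0.107), with 1.3 mm between the two rays. The foot centre agrees at (0.538, -0.013), with 121 mm measured across. The tip is at z 0.167, which is 60 mm above the pan as it should be. So the pan rests at about 0.012 and two weights should be enough. The spindle yaw is about 52° mod 90. I start with the front left weight at (0.4345, 0.308), hole yaw 3°.

```bash
cat > go.py <<'E'
# usage: go.py x y z [jawyaw_deg] : remaining tool-axis shift (cm) and spin (deg)
import sys
from h import *
from scipy.spatial.transform import Rotation as R
a=[float(v) for v in sys.argv[1:]]
s=r.read_state();M=R.from_quat(s["eef_rot"]).as_matrix()
d=M.T@(np.array(a[:3])-s["ee_pos"])*100
yaw=np.degrees(np.arctan2(M[1,1],M[0,1]))
print("t",round(s["time"],2),"pos",s["ee_pos"].round(4),"jaw yaw",round(yaw,1),"x down",M[:,0].round(3),"w",round(s["width"],4),"F",s["ft_force"].round(1),"q1,q7",s["joint_positions"][[0,6]].round(2))
print("shift cm",d.round(2),"norm",np.linalg.norm(d).round(2))
if len(a)>3:
    sp=-((a[3]-yaw+180)%360-180); print("spin",round(sp,1),"or +-180")
    y=np.radians(a[3]);M2=np.array([[0,np.cos(y),np.sin(y)],[0,np.sin(y),-np.cos(y)],[-1,0,0]])
    print("shift after spin",(M2.T@(np.array(a[:3])-s["ee_pos"])*100).round(2))
E
python3 go.py 0.40 -0.05 0.24
```

```text
t 0.1 pos [ 0.2246 -0.5829  0.2388] jaw yaw -68.9 x down [-0.001  0.001 -1.   ] w 0.0874 F [0.3 0.  0.2] q1,q7 [ 1.18 -0.09]
shift cm [ -0.06 -43.41 -35.53] norm 56.1
```

```bash
python3 -m inch '[{"translation":[0,-4.4,-3.6],"spin":0},{"translation":[0,-4.4,-3.6],"spin":0},{"translation":[0,-4.4,-3.6],"spin":0},{"translation":[0,-4.4,-3.6],"spin":0},{"translation":[0,-4.4,-3.6],"spin":0},{"translation":[0,-4.4,-3.6],"spin":0},{"translation":[0,-4.4,-3.6],"spin":0},{"translation":[0,-4.4,-3.6],"spin":0},{"translation":[0,-4.4,-3.6],"spin":0}]' 0
python3 go.py 0.4345 0.308 0.15 3
```

```text
time: 1.23
ee_pos: [0.3864, -0.0843, 0.236]
eef_rot: [-0.694, -0.128, 0.697, -0.126]
ft_force: [0.9, 0.2, -0.4]
width: 0.0871
t 1.23 pos [ 0.3864 -0.0843  0.236 ] jaw yaw -69.3 x down [-0.004  0.002 -1.   ] w 0.0871 F [ 0.9  0.2 -0.4] q1,q7 [ 0.74 -1.  ]
shift cm [  8.67 -34.97 -18.39] norm 40.45
spin -72.3 or +-180
shift after spin [  8.6    6.86 -38.92]
```

```bash
python3 -m inch '[{"translation":[0,-5,-2.6],"spin":0},{"translation":[0,-5,-2.6],"spin":0},{"translation":[0,-5,-2.6],"spin":0},{"translation":[0,-5,-2.6],"spin":0},{"translation":[0,-5,-2.6],"spin":0},{"translation":[0,-5,-2.6],"spin":0},{"translation":[0,-4,-2],"spin":0},{"translation":[0,0,0],"spin":-10.3},{"translation":[0,0,0],"spin":-10.3},{"translation":[0,0,0],"spin":-10.3},{"translation":[0,0,0],"spin":-10.3},{"translation":[0,0,0],"spin":-10.3},{"translation":[0,0,0],"spin":-10.3},{"translation":[0,0,0],"spin":-10.3}]' 0
python3 go.py 0.4345 0.308 0.019 3
```

```text
time: 2.98
ee_pos: [0.4275, 0.3126, 0.2339]
eef_rot: [0.475, 0.525, -0.478, 0.52]
ft_force: [0.1, 0.2, -0.7]
width: 0.0868
t 2.98 pos [0.4275 0.3126 0.2339] jaw yaw 5.3 x down [-0.006  0.002 -1.   ] w 0.0868 F [ 0.1  0.2 -0.7] q1,q7 [ 0.37 -0.93]
shift cm [21.49  0.79  0.57] norm 21.51
spin 2.3 or +-180
shift after spin [21.49  0.68  0.5 ]
```

```bash
python3 -m inch '[{"translation":[5,0.68,0.5],"spin":2.3},{"translation":[5,0,0],"spin":0},{"translation":[4,0,0],"spin":0},{"translation":[3,0,0],"spin":0},{"translation":[0,0,0],"spin":0}]' 0
python3 go.py 0.4345 0.308 0.019 3
```

```text
time: 3.6
ee_pos: [0.4339, 0.3074, 0.058]
eef_rot: [0.485, 0.515, -0.488, 0.511]
ft_force: [-0.6, -0.6, 0.7]
width: 0.0869
t 3.6 pos [0.4339 0.3074 0.058 ] jaw yaw 3.0 x down [-0.008  0.001 -1.   ] w 0.0869 F [-0.6 -0.6  0.7] q1,q7 [ 0.22 -1.09]
shift cm [ 3.9   0.09 -0.05] norm 3.9
spin 0.0 or +-180
shift after spin [ 3.9   0.06 -0.06]
```

```bash
python3 -m inch '[{"translation":[2,0.1,-0.05],"spin":0},{"translation":[1.4,0,0],"spin":0},{"translation":[0.4,0,0],"spin":0},{"translation":[0,0,0],"spin":0}]' 0
python3 go.py 0.4345 0.308 0.019 3
python3 -m inch '[{"translation":[0,0,0],"spin":0},{"translation":[0,0,0],"spin":0},{"translation":[0,0,0],"spin":0},{"translation":[0,0,0],"spin":0}]' 0.6 5
```

```text
time: 4.1
ee_pos: [0.4361, 0.3089, 0.0203]
eef_rot: [0.486, 0.515, -0.487, 0.511]
ft_force: [0.5, -0.2, -0.2]
width: 0.087
t 4.1 pos [0.4361 0.3089 0.0203] jaw yaw 3.0 x down [-0.005  0.003 -1.   ] w 0.087 F [ 0.5 -0.2 -0.2] q1,q7 [ 0.18 -1.13]
shift cm [ 0.13 -0.16  0.08] norm 0.22
spin -0.0 or +-180
shift after spin [ 0.13 -0.16  0.08]
time: 4.6
ee_pos: [0.4368, 0.3094, 0.0216]
eef_rot: [0.487, 0.515, -0.487, 0.511]
ft_force: [-0.2, -0.1, -0.3]
width: 0.0548
```

```bash
python3 -m inch '[{"translation":[0.15,0,0],"spin":0},{"translation":[0,0,0],"spin":0},{"translation":[0,0,0],"spin":0}]' 0.6 5;python3 -m inch '[{"translation":[0,0,0],"spin":0},{"translation":[0,0,0],"spin":0},{"translation":[0,0,0],"spin":0}]' 0.35 5
python3 go.py 0.4345 0.308 0.019 93
```

```text
time: 4.97
ee_pos: [0.4368, 0.3094, 0.02]
eef_rot: [0.487, 0.515, -0.487, 0.511]
ft_force: [-0.7, -0.9, 1.2]
width: 0.0435
time: 5.35
ee_pos: [0.4368, 0.3094, 0.02]
eef_rot: [0.487, 0.515, -0.487, 0.511]
ft_force: [-0.8, -0.1, -0.6]
width: 0.0561
t 5.35 pos [0.4368 0.3094 0.02  ] jaw yaw 3.0 x down [-0.004  0.004 -1.   ] w 0.0561 F [-0.8 -0.1 -0.6] q1,q7 [ 0.18 -1.13]
shift cm [ 0.1  -0.24  0.12] norm 0.28
spin -90.0 or +-180
shift after spin [ 0.1  -0.12 -0.24]
```

```bash
python3 -m inch '[{"translation":[0,0,0],"spin":-10},{"translation":[0,0,0],"spin":-10},{"translation":[0,0,0],"spin":-10},{"translation":[0,0,0],"spin":-10},{"translation":[0,0,0],"spin":-10},{"translation":[0,0,0],"spin":-10},{"translation":[0,0,0],"spin":-10},{"translation":[0,0,0],"spin":-10},{"translation":[0,0,0],"spin":-10},{"translation":[0,0,0],"spin":0}]' 0.25 5
python3 go.py 0.4368 0.3094 0.019 93
```

```text
time: 6.6
ee_pos: [0.4373, 0.3089, 0.02]
eef_rot: [-0.034, 0.707, 0.037, 0.705]
ft_force: [-0.9, -0.5, -0.6]
width: 0.0653
t 6.6 pos [0.4373 0.3089 0.02  ] jaw yaw 95.7 x down [-0.003  0.003 -1.   ] w 0.0653 F [-0.9 -0.5 -0.6] q1,q7 [0.32 0.33]
shift cm [ 0.1   0.05 -0.05] norm 0.12
spin 2.7 or +-180
shift after spin [ 0.1   0.05 -0.05]
```

```bash
python3 -m inch '[{"translation":[0.1,0.05,-0.05],"spin":2.7},{"translation":[0,0,0],"spin":0},{"translation":[0,0,0],"spin":0},{"translation":[0,0,0],"spin":0},{"translation":[0,0,0],"spin":0}]' 0.7 25
python3 -m inch '[{"translation":[-2,0,0],"spin":0},{"translation":[-4,0,0],"spin":0},{"translation":[-6,0,0],"spin":0},{"translation":[-6,0,0],"spin":0},{"translation":[-3,0,0],"spin":0},{"translation":[0,0,0],"spin":0}]'
python3 go.py 0.539 -0.0145 0.23 52
```

```text
time: 7.22
ee_pos: [0.4369, 0.3093, 0.019]
eef_rot: [-0.014, 0.708, 0.016, 0.706]
ft_force: [-0.3, 0.3, -1.5]
width: 0.044
time: 7.98
ee_pos: [0.4353, 0.31, 0.2405]
eef_rot: [-0.015, 0.708, 0.018, 0.706]
ft_force: [0.3, 0.1, -3.3]
width: 0.0439
t 7.97 pos [0.4353 0.31   0.2405] jaw yaw 92.6 x down [-0.003  0.005 -1.   ] w 0.0439 F [ 0.3  0.1 -3.3] q1,q7 [0.42 0.54]
shift cm [  0.87 -32.9    8.88] norm 34.08
spin 40.6 or +-180
shift after spin [  1.05 -19.19  28.15]
```

```bash
python3 -m inch '[{"translation":[0,-5,1.35],"spin":0},{"translation":[0,-5.5,1.5],"spin":0},{"translation":[0,-5.5,1.5],"spin":0},{"translation":[0,-5.5,1.5],"spin":0},{"translation":[0,-5.5,1.5],"spin":0},{"translation":[0,-5,1.35],"spin":0},{"translation":[0,0,0],"spin":10},{"translation":[0,0,0],"spin":10},{"translation":[0,0,0],"spin":10},{"translation":[0,0,0],"spin":9},{"translation":[0,0,0],"spin":0}]'
python3 go.py 0.541 -0.0135 0.198 52
```

```text
time: 9.35
ee_pos: [0.5325, -0.0146, 0.229]
eef_rot: [0.225, 0.678, -0.224, 0.663]
ft_force: [1.0, -0.3, -2.0]
width: 0.0438
t 9.35 pos [ 0.5325 -0.0146  0.229 ] jaw yaw 53.0 x down [-0.019  0.007 -1.   ] w 0.0438 F [ 1.  -0.3 -2. ] q1,q7 [0.95 0.6 ]
shift cm [3.09 0.61 0.67] norm 3.22
spin 1.0 or +-180
shift after spin [3.1  0.61 0.6 ]
```

```bash
python3 -m inch '[{"translation":[1,0.6,0.6],"spin":1},{"translation":[1,0,0],"spin":0},{"translation":[0.6,0,0],"spin":0},{"translation":[0,0,0],"spin":0}]'
python3 go.py 0.541 -0.0135 0.198 52
python3 - <<'E'
from h import *
t=grab("top","pics/t1.png");s=grab("side","pics/s1.png")
crop(s,310,160,410,260,6,"pics/s1c.png");crop(t,340,170,420,240,8,"pics/t1c.png")
E
```

```text
time: 9.85
ee_pos: [0.54, -0.0127, 0.1991]
eef_rot: [0.228, 0.678, -0.228, 0.661]
ft_force: [-0.3, -0.1, -2.0]
width: 0.0437
t 9.85 pos [ 0.54   -0.0127  0.1991] jaw yaw 52.4 x down [-0.023  0.008 -1.   ] w 0.0437 F [-0.3 -0.1 -2. ] q1,q7 [0.91 0.56]
shift cm [0.11 0.   0.13] norm 0.17
spin 0.4 or +-180
shift after spin [0.11 0.   0.13]
```

View pics/s1c.png

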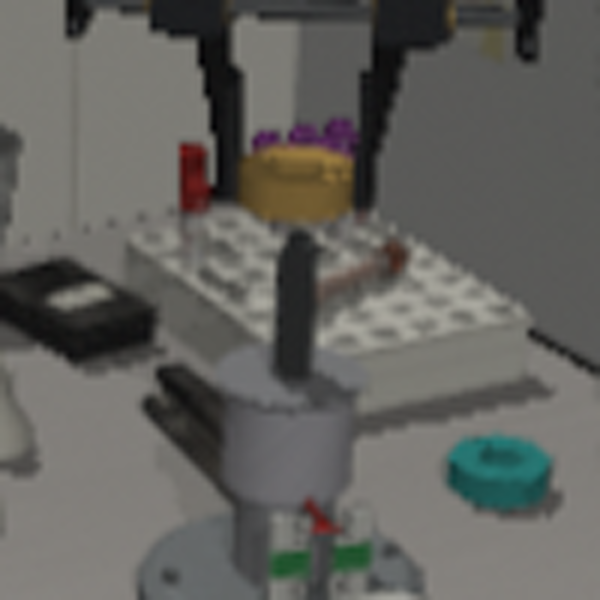

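View pics/t1.png

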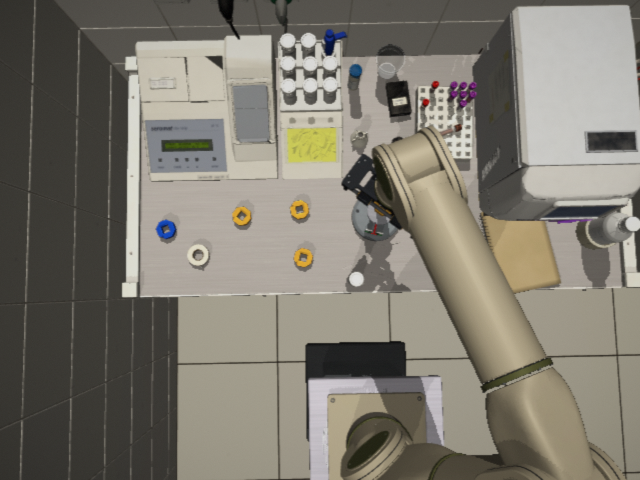

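The weight hangs straight over the tip in the side view: weight at column 359.7, tip at 360. Now I lower it gently.

```bash
python3 -m inch '[{"translation":[0.4,0,0.15],"spin":0.3},{"translation":[0.5,0,0],"spin":0},{"translation":[0.4,0,0],"spin":0},{"translation":[0.4,0,0],"spin":0},{"translation":[0,0,0],"spin":0}]'
python3 -m inch '[{"translation":[0.3,0,0],"spin":0},{"translation":[0.3,0,0],"spin":0},{"translation":[0.3,0,0],"spin":0},{"translation":[0,0,0],"spin":0}]'
python3 go.py 0.541 -0.0135 0.177 52
python3 - <<'E'
from h import *
s=grab("side","pics/s2.png")
crop(s,310,160,410,260,6,"pics/s2c.png")
E
```

```text
time: 10.58
ee_pos: [0.5414, -0.0138, 0.1821]
eef_rot: [0.23, 0.676, -0.23, 0.661]
ft_force: [0.4, -0.2, -2.5]
width: 0.0439
time: 11.08
ee_pos: [0.5409, -0.0137, 0.1727]
eef_rot: [0.23, 0.677, -0.23, 0.661]
ft_force: [-1.6, -0.7, -0.9]
width: 0.0436
t 11.07 pos [ 0.5409 -0.0137  0.1727] jaw yaw 52.1 x down [-0.021  0.007 -1.   ] w 0.0436 F [-1.6 -0.7 -0.9] q1,q7 [0.89 0.54]
shift cm [-0.43  0.01 -0.01] norm 0.44
spin 0.1 or +-180
shift after spin [-0.43  0.02 -0.  ]
```

View pics/s2c.png

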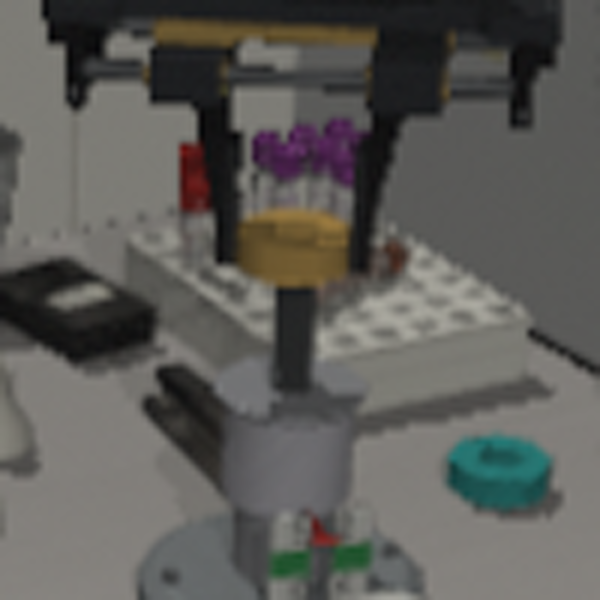

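```bash
python3 -m inch '[{"translation":[0.1,-0.06,-0.03],"spin":0},{"translation":[0.1,0,0],"spin":0},{"translation":[0,0,0],"spin":0}]'
python3 -m inch '[{"translation":[0.05,0,0],"spin":3},{"translation":[0.05,0,0],"spin":3},{"translation":[0.0,0,0],"spin":0}]'
python3 go.py 0.541 -0.0135 0.177 52;python3 -c "
from bench import r;print(r.read_state()['torque'])"
```

```text
time: 11.5
ee_pos: [0.5399, -0.0137, 0.1706]
eef_rot: [0.23, 0.677, -0.23, 0.66]
ft_force: [-2.8, 0.8, -1.3]
width: 0.0438
time: 11.88
ee_pos: [0.5401, -0.0138, 0.1695]
eef_rot: [0.265, 0.663, -0.266, 0.647]
ft_force: [-1.2, 0.1, -1.9]
width: 0.0437
t 11.88 pos [ 0.5401 -0.0138  0.1695] jaw yaw 45.9 x down [-0.022  0.008 -1.   ] w 0.0437 F [-1.2  0.1 -1.9] q1,q7 [0.88 0.44]
shift cm [-0.75  0.08  0.03] norm 0.75
spin -6.1 or +-180
shift after spin [-0.75  0.08  0.05]
[0.10333252 0.22916101 0.04851063]
```

```bash
python3 -m inch '[{"translation":[0.3,-0.03,-0.04],"spin":0},{"translation":[0.3,0,0],"spin":0},{"translation":[0,0,0],"spin":0}]'
python3 -c "
from h import *
print(r.read_state()['torque'],r.read_state()['ft_force'])
s=grab('side','pics/s3.png')
crop(s,310,160,410,260,6,'pics/s3c.png')"
```

```text
time: 12.25
ee_pos: [0.5398, -0.0138, 0.1631]
eef_rot: [0.264, 0.663, -0.265, 0.648]
ft_force: [-1.5, 0.3, -2.0]
width: 0.0437
[ 0.07994603 -0.00399447  0.03419149] [-1.45934916  0.30792055 -1.99578135]
```

View pics/s3c.png

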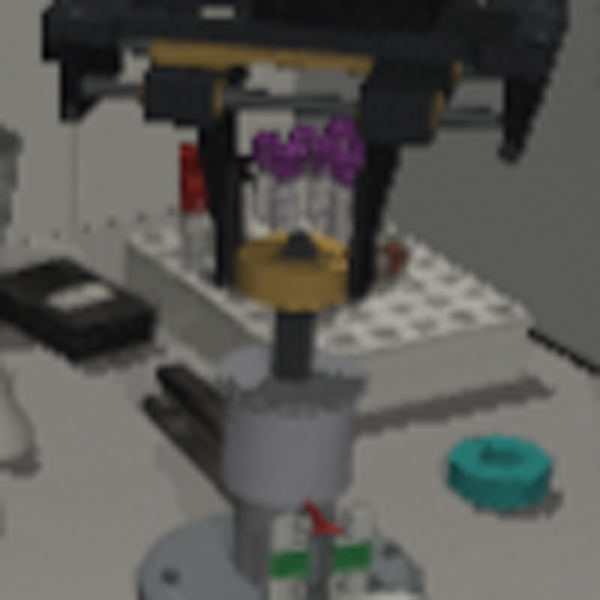

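It has threaded: the tip shows above the weight and the pan is back up. I continue down.

```bash
python3 -m inch '[{"translation":[0.4,-0.04,-0.04],"spin":0},{"translation":[0.5,-0.02,-0.02],"spin":0},{"translation":[0.5,0,0],"spin":0},{"translation":[0.5,0,0],"spin":0},{"translation":[0.4,0,0],"spin":0},{"translation":[0,0,0],"spin":0}]'
python3 go.py 0.54 -0.0138 0.127
```

```text
time: 13.05
ee_pos: [0.5386, -0.0137, 0.1384]
eef_rot: [0.264, 0.663, -0.265, 0.648]
ft_force: [-0.3, -0.0, -2.0]
width: 0.0437
t 13.05 pos [ 0.5386 -0.0137  0.1384] jaw yaw 46.1 x down [-0.02   0.008 -1.   ] w 0.0437 F [-0.3 -0.  -2. ] q1,q7 [0.86 0.42]
shift cm [1.14 0.1  0.13] norm 1.15
```

```bash
python3 -m inch '[{"translation":[0.3,0,0],"spin":0},{"translation":[0.3,0,0],"spin":0},{"translation":[0.3,0,0],"spin":0},{"translation":[0.2,0,0],"spin":0},{"translation":[0.1,0,0],"spin":0},{"translation":[0,0,0],"spin":0}]'
python3 -c "
from h import *
print(r.read_state()['ft_force'])
s=grab('side','pics/s4.png')
crop(s,310,160,410,260,6,'pics/s4c.png')"
```

```text
time: 13.8
ee_pos: [0.5386, -0.0136, 0.1259]
eef_rot: [0.265, 0.663, -0.265, 0.648]
ft_force: [0.5, 0.4, -2.6]
width: 0.0436
[ 0.49489725  0.43987315 -2.60366235]
```

View pics/s4c.png

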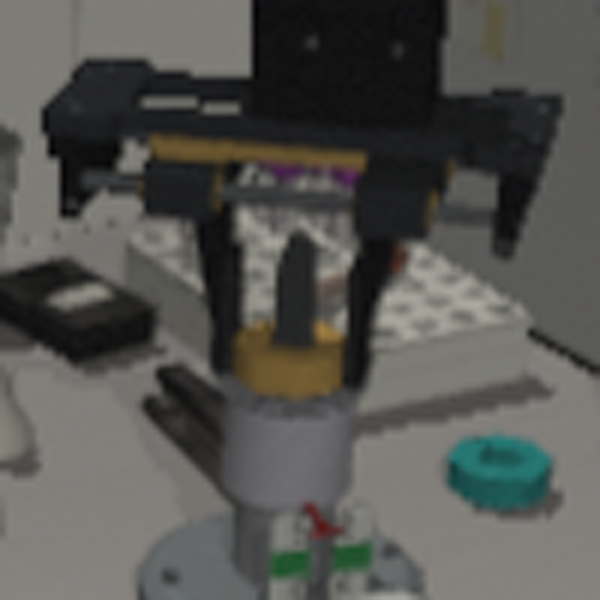

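```bash
python3 -m inch '[{"translation":[0.2,0,0],"spin":0},{"translation":[0.2,0,0],"spin":0},{"translation":[0.2,0,0],"spin":0},{"translation":[0.1,0,0],"spin":0},{"translation":[0,0,0],"spin":0}]'
python3 -m inch '[{"translation":[0.1,0,0],"spin":0},{"translation":[0.1,0,0],"spin":0},{"translation":[0,0,0],"spin":0}]'
python3 -c "
from h import *
print(r.read_state()['ft_force'])
s=grab('side','pics/s5.png')
crop(s,310,160,410,260,6,'pics/s5c.png')"
```

```text
time: 14.48
ee_pos: [0.5387, -0.0135, 0.1189]
eef_rot: [0.265, 0.663, -0.265, 0.648]
ft_force: [-0.8, -0.1, 0.1]
width: 0.0438
time: 14.85
ee_pos: [0.5387, -0.0136, 0.1169]
eef_rot: [0.265, 0.663, -0.265, 0.648]
ft_force: [-0.5, 0.4, 0.9]
width: 0.0434
[-0.52054297  0.37873563  0.85457904]
```

View pics/s5c.png

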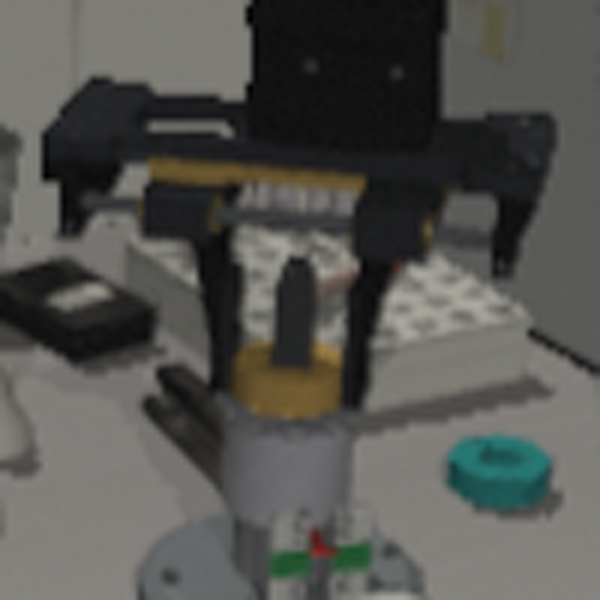

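The pan has taken the load with slightly more than the weight. I release and withdraw.

```bash
python3 -m inch '[{"translation":[-0.05,0,0],"spin":0},{"translation":[0,0,0],"spin":0},{"translation":[0,0,0],"spin":0},{"translation":[0,0,0],"spin":0}]' 0.25 10
python3 -m inch '[{"translation":[-2,0,0],"spin":0},{"translation":[-4,0,0],"spin":0},{"translation":[-5,0,0],"spin":0},{"translation":[-4,0,0],"spin":0},{"translation":[0,0,0],"spin":0}]' 0.1
python3 -c "
from h import *
s=grab('side','pics/s6.png')
crop(s,310,160,410,260,6,'pics/s6c.png')"
python3 go.py 0.441 0.1675 0.2 74
```

```text
time: 15.4
ee_pos: [0.539, -0.0134, 0.1177]
eef_rot: [0.265, 0.663, -0.264, 0.649]
ft_force: [-0.1, 0.3, 0.1]
width: 0.0644
time: 16.02
ee_pos: [0.5419, -0.0133, 0.2778]
eef_rot: [0.265, 0.662, -0.263, 0.65]
ft_force: [0.4, -0.1, 0.2]
width: 0.0789
t 16.07 pos [ 0.5413 -0.0136  0.2762] jaw yaw 46.2 x down [-0.018  0.008 -1.   ] w 0.0783 F [-1.1 -0.  -0.4] q1,q7 [0.93 0.51]
shift cm [  7.95   6.16 -19.63] norm 22.06
spin -27.8 or +-180
shift after spin [  7.62  14.64 -14.63]
```

View pics/s6c.png

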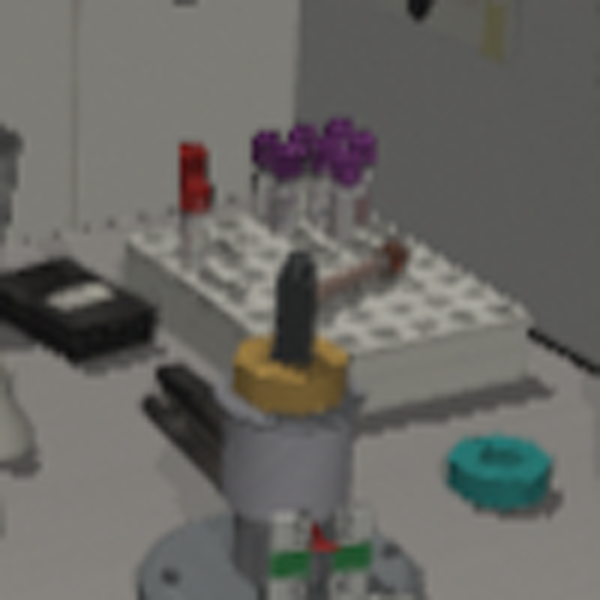

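Weight 1 sits flat and the pointer is still just above the band. The next weight is the front right one at (303,257) in the top view, about (0.441, 0.168). I use jaw yaws 29° and then 119°, which keep clear of the vial.

```bash
python3 -m inch '[{"translation":[0,1.5,-4.8],"spin":0},{"translation":[0,1.5,-4.8],"spin":0},{"translation":[0,1.5,-4.8],"spin":0},{"translation":[1,1.5,-4.8],"spin":0},{"translation":[1,0,0],"spin":8},{"translation":[1,0,0],"spin":8},{"translation":[0,0,0],"spin":0}]' 0
python3 go.py 0.4411 0.1684 0.019 29
```

```text
time: 16.95
ee_pos: [0.4377, 0.168, 0.2457]
eef_rot: [0.352, 0.62, -0.356, 0.604]
ft_force: [-0.4, -0.3, -0.2]
width: 0.087
t 16.95 pos [0.4377 0.168  0.2457] jaw yaw 29.9 x down [-0.023  0.006 -1.   ] w 0.087 F [-0.4 -0.3 -0.2] q1,q7 [ 0.8  -0.02]
shift cm [22.66  0.7   0.52] norm 22.68
spin 0.9 or +-180
shift after spin [22.67  0.32  0.13]
```

```bash
python3 -m inch '[{"translation":[5,0.15,0.1],"spin":0.9},{"translation":[5,0.15,0.1],"spin":0},{"translation":[5,0.2,0.1],"spin":0},{"translation":[3,0.1,0.1],"spin":0},{"translation":[0,0,0],"spin":0}]' 0
python3 go.py 0.4411 0.1684 0.019 29
```

```text
time: 17.58
ee_pos: [0.4423, 0.1672, 0.0615]
eef_rot: [0.353, 0.62, -0.357, 0.603]
ft_force: [-1.0, 0.5, 0.1]
width: 0.0871
t 17.57 pos [0.4423 0.1672 0.0615] jaw yaw 29.8 x down [-0.023  0.007 -1.   ] w 0.0871 F [-1.   0.5  0.1] q1,q7 [ 0.54 -0.27]
shift cm [ 4.26  0.02 -0.09] norm 4.26
spin 0.8 or +-180
shift after spin [ 4.25 -0.05 -0.16]
```

```bash
python3 -m inch '[{"translation":[2.5,0,-0.08],"spin":0.8},{"translation":[1.4,0,0],"spin":0},{"translation":[0.3,0,0],"spin":0},{"translation":[0,0,0],"spin":0}]' 0.3
python3 -m inch '[{"translation":[0,0,0],"spin":0},{"translation":[0,0,0],"spin":0},{"translation":[0,0,0],"spin":0},{"translation":[0,0,0],"spin":0}]' 0.7 5
python3 go.py 0.4411 0.1684 0.019 119
python3 -m inch '[{"translation":[0,0,0],"spin":0},{"translation":[0,0,0],"spin":0}]' 0.25 5

```

```text
time: 18.08
ee_pos: [0.4443, 0.1689, 0.0233]
eef_rot: [0.357, 0.617, -0.359, 0.603]
ft_force: [0.2, 0.4, -0.5]
width: 0.0622
time: 18.58
ee_pos: [0.445, 0.1688, 0.0247]
eef_rot: [0.358, 0.616, -0.358, 0.603]
ft_force: [0.4, 0.1, -2.4]
width: 0.0441
t 18.57 pos [0.445  0.1688 0.0247] jaw yaw 29.2 x down [-0.016  0.008 -1.   ] w 0.0441 F [ 0.4  0.1 -2.4] q1,q7 [ 0.48 -0.34]
shift cm [ 0.58 -0.36 -0.15] norm 0.69
spin -89.8 or +-180
shift after spin [ 0.57  0.15 -0.36]
time: 18.82
ee_pos: [0.4452, 0.169, 0.0248]
eef_rot: [0.358, 0.616, -0.358, 0.604]
ft_force: [-0.6, -0.4, 0.2]
width: 0.0572
```

```bash
python3 -m inch '[{"translation":[0.3,0,0],"spin":-10},{"translation":[0.2,0,0],"spin":-10},{"translation":[0,0,0],"spin":-10},{"translation":[0,0,0],"spin":-10},{"translation":[0,0,0],"spin":-10},{"translation":[0,0,0],"spin":-10},{"translation":[0,0,0],"spin":-10},{"translation":[0,0,0],"spin":-10},{"translation":[0,0,0],"spin":-8},{"translation":[0,0,0],"spin":0}]' 0.25 5
python3 go.py 0.4452 0.169 0.019 119
```

```text
time: 20.08
ee_pos: [0.4464, 0.1692, 0.0204]
eef_rot: [-0.178, 0.687, 0.187, 0.679]
ft_force: [0.3, 0.3, -0.7]
width: 0.0649
t 20.07 pos [0.4464 0.1692 0.0204] jaw yaw 119.9 x down [-0.014  0.009 -1.   ] w 0.0649 F [ 0.3  0.3 -0.7] q1,q7 [0.65 1.05]
shift cm [ 0.14  0.04 -0.11] norm 0.18
spin 0.9 or +-180
shift after spin [ 0.14  0.04 -0.11]
```

```bash
python3 -m inch '[{"translation":[0.14,0,-0.12],"spin":0.9},{"translation":[0,0,0],"spin":0},{"translation":[0,0,0],"spin":0},{"translation":[0,0,0],"spin":0},{"translation":[0,0,0],"spin":0}]' 0.7 25
python3 go.py 0.4452 0.169 0.019 119
python3 -m inch '[{"translation":[-2,0,0],"spin":0},{"translation":[-4,0,0],"spin":0},{"translation":[-5,0,0],"spin":0},{"translation":[-5,0,0],"spin":0},{"translation":[-5,0,0],"spin":0},{"translation":[0,0,0],"spin":0}]'
python3 go.py 0.54 -0.0137 0.22 91
```

```text
time: 20.7
ee_pos: [0.4453, 0.1685, 0.019]
eef_rot: [-0.17, 0.689, 0.179, 0.681]
ft_force: [-0.5, 0.2, -1.7]
width: 0.0441
t 20.7 pos [0.4453 0.1685 0.019 ] jaw yaw 118.6 x down [-0.013  0.009 -1.   ] w 0.0441 F [-0.5  0.2 -1.7] q1,q7 [0.65 1.02]
shift cm [-0.    0.05  0.01] norm 0.05
spin -0.4 or +-180
shift after spin [-0.    0.05  0.01]
time: 21.45
ee_pos: [0.4465, 0.1694, 0.2397]
eef_rot: [-0.172, 0.689, 0.181, 0.681]
ft_force: [0.6, 0.2, -2.8]
width: 0.0437
t 21.45 pos [0.4465 0.1694 0.2397] jaw yaw 118.9 x down [-0.015  0.01  -1.   ] w 0.0437 F [ 0.6  0.2 -2.8] q1,q7 [0.86 1.44]
shift cm [  1.66 -20.58  -0.63] norm 20.65
spin 27.9 or +-180
shift after spin [  1.97 -18.47   9.03]
```

```bash
python3 -m inch '[{"translation":[0,-5.1,-0.1],"spin":0},{"translation":[0,-5.2,-0.2],"spin":0},{"translation":[0,-5.2,-0.2],"spin":0},{"translation":[0,-4.8,-0.1],"spin":0},{"translation":[0,0,0],"spin":9.3},{"translation":[0,0,0],"spin":9.3},{"translation":[0,0,0],"spin":9.3},{"translation":[0,0,0],"spin":0}]'
python3 go.py 0.54 -0.0137 0.192 91
```

```text
time: 22.45
ee_pos: [0.5376, -0.0143, 0.2333]
eef_rot: [0.0, 0.715, 0.008, 0.699]
ft_force: [0.4, -0.7, -1.8]
width: 0.0441
t 22.45 pos [ 0.5376 -0.0143  0.2333] jaw yaw 90.6 x down [-0.023  0.011 -1.   ] w 0.0441 F [ 0.4 -0.7 -1.8] q1,q7 [0.92 1.27]
shift cm [4.13 0.01 0.33] norm 4.14
spin -0.4 or +-180
shift after spin [4.13 0.06 0.24]
```

```bash
python3 -m inch '[{"translation":[2,0,0.1],"spin":-0.4},{"translation":[1.5,0,0.1],"spin":0},{"translation":[1,0,0],"spin":0},{"translation":[0.4,0,0],"spin":0},{"translation":[0,0,0],"spin":0}]'
python3 go.py 0.539 -0.0137 0.176 91
python3 -c "
from h import *
s=grab('side','pics/s7.png')
crop(s,310,160,410,260,6,'pics/s7c.png')"
```

```text
time: 23.08
ee_pos: [0.5372, -0.0131, 0.179]
eef_rot: [-0.005, 0.716, 0.014, 0.698]
ft_force: [-0.3, 0.2, -1.8]
width: 0.044
t 23.07 pos [ 0.5372 -0.0131  0.179 ] jaw yaw 91.6 x down [-0.026  0.012 -1.   ] w 0.044 F [-0.3  0.2 -1.8] q1,q7 [0.89 1.25]
shift cm [ 0.29 -0.07  0.18] norm 0.35
spin 0.6 or +-180
shift after spin [ 0.3  -0.06  0.18]
```

View pics/s7c.png

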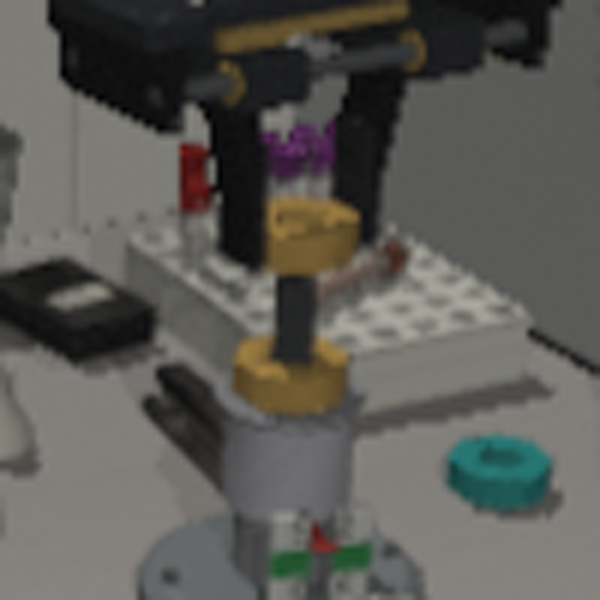

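```bash
python3 -m inch '[{"translation":[0.2,-0.06,0.18],"spin":0.6},{"translation":[0.3,0,0],"spin":0},{"translation":[0,0,0],"spin":0}]'
python3 -m inch '[{"translation":[0.3,0,0],"spin":0},{"translation":[0.3,0,0],"spin":0},{"translation":[0.1,0,0],"spin":0},{"translation":[0,0,0],"spin":0}]'
python3 go.py 0.539 -0.0137 0.166 91
```

```text
time: 23.5
ee_pos: [0.5398, -0.0137, 0.1747]
eef_rot: [-0.002, 0.716, 0.01, 0.698]
ft_force: [0.1, 0.1, -1.4]
width: 0.0438
time: 24.0
ee_pos: [0.5396, -0.0136, 0.1673]
eef_rot: [-0.002, 0.716, 0.01, 0.699]
ft_force: [-0.4, 0.0, -2.2]
width: 0.0435
t 24.0 pos [ 0.5396 -0.0136  0.1673] jaw yaw 90.9 x down [-0.024  0.012 -1.   ] w 0.0435 F [-0.4  0.  -2.2] q1,q7 [0.88 1.23]
shift cm [ 0.13 -0.01 -0.06] norm 0.14
spin -0.1 or +-180
shift after spin [ 0.13 -0.01 -0.06]
```

```bash
python3 -m inch '[{"translation":[0.3,0,-0.05],"spin":0},{"translation":[0.3,0,0],"spin":0},{"translation":[0.2,0,0],"spin":0},{"translation":[0,0,0],"spin":0}]'
python3 go.py 0.539 -0.0137 0.157 91
python3 -c "
from h import *
s=grab('side','pics/s8.png')
crop(s,310,160,410,260,6,'pics/s8c.png')"
```

```text
time: 24.5
ee_pos: [0.5388, -0.0135, 0.1587]
eef_rot: [-0.002, 0.716, 0.01, 0.698]
ft_force: [0.6, 0.3, -1.3]
width: 0.0442
t 24.5 pos [ 0.5388 -0.0135  0.1587] jaw yaw 90.9 x down [-0.024  0.012 -1.   ] w 0.0442 F [ 0.6  0.3 -1.3] q1,q7 [0.87 1.22]
shift cm [ 0.17 -0.02  0.03] norm 0.17
spin -0.1 or +-180
shift after spin [ 0.17 -0.02  0.02]
```

View pics/s8c.png

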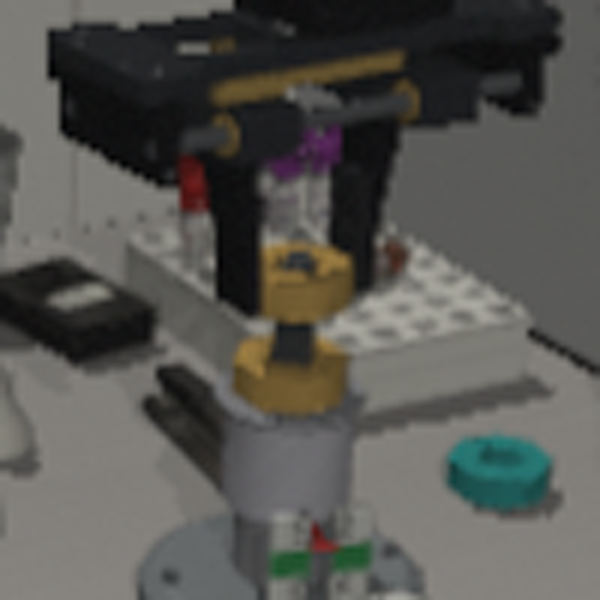

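Weight 2 has threaded without pressing: the tip is at (359,203) and the pan has not moved. I lower it to the contact point.

```bash
python3 -m inch '[{"translation":[0.5,0,0.03],"spin":0},{"translation":[0.5,0,0.02],"spin":0},{"translation":[0.5,0,0.02],"spin":0},{"translation":[0.3,0,0],"spin":0},{"translation":[0.2,0,0],"spin":0},{"translation":[0,0,0],"spin":0}]'
python3 -m inch '[{"translation":[0.3,0,0],"spin":0},{"translation":[0.2,0,0],"spin":0},{"translation":[0.2,0,0],"spin":0},{"translation":[0,0,0],"spin":0}]'
python3 go.py 0.539 -0.0137 0.127 91
```

```text
time: 25.3
ee_pos: [0.539, -0.0133, 0.1372]
eef_rot: [-0.001, 0.716, 0.01, 0.698]
ft_force: [-0.2, -0.4, -1.6]
width: 0.0438
time: 25.8
ee_pos: [0.5391, -0.0132, 0.1302]
eef_rot: [-0.002, 0.715, 0.01, 0.699]
ft_force: [0.3, -0.5, -0.1]
width: 0.0437
t 25.8 pos [ 0.5391 -0.0132  0.1302] jaw yaw 90.9 x down [-0.024  0.012 -1.   ] w 0.0437 F [ 0.3 -0.5 -0.1] q1,q7 [0.85 1.2 ]
shift cm [ 0.32 -0.06 -0.  ] norm 0.32
spin -0.1 or +-180
shift after spin [ 0.32 -0.05 -0.01]
```

```bash
python3 -m inch '[{"translation":[0.2,-0.03,0],"spin":0},{"translation":[0.15,0,0],"spin":0},{"translation":[0,0,0],"spin":0},{"translation":[0,0,0],"spin":0}]'
python3 -c "
from h import *
print(r.read_state()['ft_force'])
s=grab('side','pics/s9.png')
crop(s,310,160,410,260,6,'pics/s9c.png')"
```

```text
time: 26.3
ee_pos: [0.5392, -0.0132, 0.1268]
eef_rot: [-0.002, 0.715, 0.01, 0.699]
ft_force: [-0.8, -0.0, 0.1]
width: 0.0435
[-0.82681279 -0.01650318  0.09972931]
```

View pics/s9c.png

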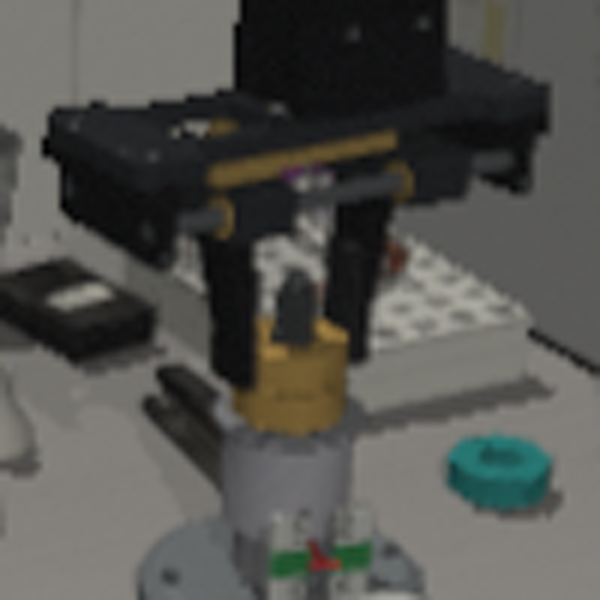

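Weight 2 is seated on weight 1 and the pan carries the load. The pointer at (363,253) is inside the band. I release and go up.

```bash
python3 -m inch '[{"translation":[0,0,0],"spin":0},{"translation":[0,0,0],"spin":0},{"translation":[0,0,0],"spin":0},{"translation":[0,0,0],"spin":0}]' 0.25 10
python3 -m inch '[{"translation":[-2,0,0],"spin":0},{"translation":[-4,0,0],"spin":0},{"translation":[-5,0,0],"spin":0},{"translation":[-4,0,0],"spin":0},{"translation":[0,0,0],"spin":0},{"translation":[0,3,-5],"spin":0},{"translation":[0,3,-5],"spin":0},{"translation":[0,3,-5],"spin":0},{"translation":[0,3,0],"spin":0},{"translation":[0,3,0],"spin":0},{"translation":[0,0,0],"spin":0}]' 0.1
python3 - <<'E'
from h import *
s=grab("side","pics/s10.png");t=grab("top","pics/t10.png")
crop(s,335,185,385,275,6.5,"pics/s10c.png");crop(t,340,170,430,250,8,"pics/t10c.png")
x,y,w,h=350,240,28,25
hs=cv2.cvtColor(cv2.resize(s[y:y+h,x:x+w],None,fx=8,fy=8,interpolation=cv2.INTER_CUBIC),cv2.COLOR_BGR2HSV)
R=cv2.inRange(hs,(0,130,60),(8,255,255))|cv2.inRange(hs,(172,130,60),(180,255,255));G=cv2.inRange(hs,(45,100,40),(85,255,255))
for nm,m in(("red",R),("green",G)):
    n,l,st,c=cv2.connectedComponentsWithStats(m)
    for k in range(1,n):
        if st[k][4]>40: print(nm,(st[k][:4]/8+[x,y,0,0]).round(2),(c[k]/8+[x,y]).round(2))
E
```

```text
time: 26.85
ee_pos: [0.5395, -0.0133, 0.1269]
eef_rot: [-0.001, 0.715, 0.01, 0.699]
ft_force: [-0.3, 0.4, -1.2]
width: 0.0644
time: 28.22
ee_pos: [0.4218, 0.1109, 0.2966]
eef_rot: [-0.008, 0.719, 0.009, 0.695]
ft_force: [-0.1, -0.4, -0.4]
width: 0.0785
red [361.75 250.62   3.75   4.  ] [363.2  253.05]
green [365.62 250.88   5.88   3.88] [368.74 252.71]
green [355.25 252.12   6.38   3.88] [358.22 253.92]
```

View pics/s10c.png

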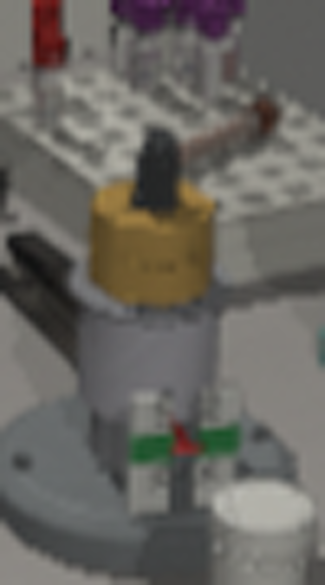

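View pics/t10.png

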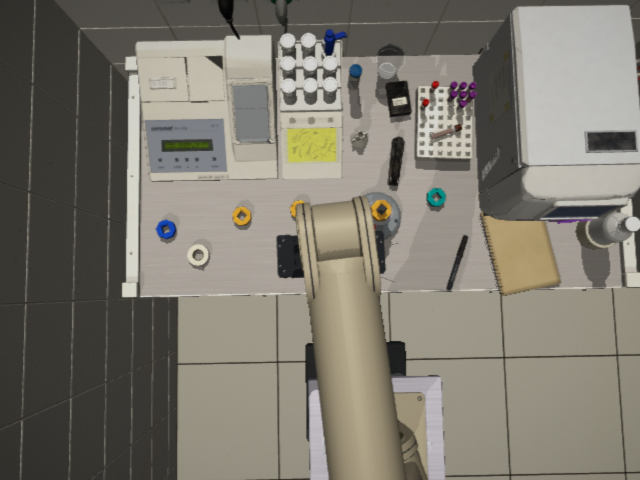

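View pics/s10.png

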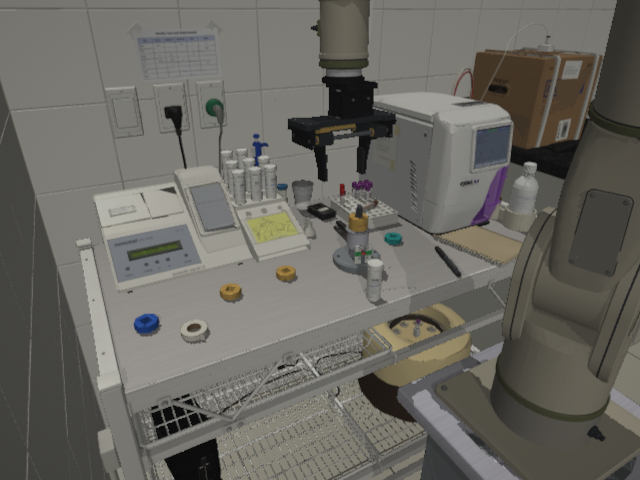

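```bash
python3 -c "
from bench import close_job;print(close_job())"
```

```text
the job is handed in; nothing more can be done
None
```

I put two brass weights on the spring scale one after the other. They were the front left one and then the front right one. The red pointer is now in the green band, and I handed the job in at about 28 s of the 72 s allowed.

- **First weight:** it caught on the spindle's shoulder and pressed the pan down about 4 mm. A small shift and about 6° of turn let it drop on, and I lowered it until the pan carried it.
- **Second weight:** it threaded directly and is seated on the first with no visible gap. I let go only once the wrist force showed that the pan held the load. The contact forces I read stayed within about 3 N.

**Last checks:**
- **Pointer:** it sits about 1 mm from the middle of the band in the side picture. The arm's height at release also puts the pan at about 0.028 sunk, so both agree with the middle of the band.
- **Surroundings:** the two spare weights, the vial, tape roll, marker and both look-alikes look unmoved. In the top view the arm partly hid one spare weight and the vial, but the side view shows both.
- **Gripper:** it is open and well clear of everything.

**What disagreed:**
- **Camera positions:** they were 2 to 4 mm off where the gripper found the weights, so I used the gripper's own centring instead.
- **Tool tilt:** the tool picked up about 1.4° of tilt along the way, which caused no jam.

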